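# Prove the stop button of the calibration bath

### The arm

A 7-joint arm with a two-finger parallel gripper is mounted at the origin on the work surface. World frame = base frame: x ahead of the robot, y to its left, z up, the work surface at z = 0. Lengths are in m, angles in degrees, forces in N, time in s.
With the tool pointing down it reaches from about 0.425 to 0.875 m from the base axis. Payload 4.7 kg.
Tool frame: the origin (TCP) lies on the mounting face of the last link; the fingertips stand 182 mm ahead of it and the grasp point (between the pads) lies 164 mm ahead of it; z points along the fingers, x is the direction in which the jaws open and shut, and the axes are right-handed (so a half turn about z gives the same grasp; the last joint's range is limited). The gripper opens to 87 mm and grips with 3 to 60 N. Pads are 19 mm wide; open, the fingers measure 117 mm over their backs; the gripper's body (75 mm by 190 mm) begins 51 mm behind the grasp point.
Start: joints at [74.089, 18.392, -4.016, 83.108, 1.295, 78.541, -3.26], TCP at [0.187, -0.623, 0.405] pointing down, gripper open.
Joint ranges: [-163.93, 163.93], [-17.29, 119.83], [-79.2, 71.16], [3.27, 140.29], [-89.18, 269.18], [5.43, 117.66], [-154.24, 154.24]. Speed limits (degrees/s): [147.25, 147.25, 180, 180, 180, 180, 180].

### API

Orientations are given as [roll, pitch, yaw] about the fixed x, y, z axes, in that order (R = Rz(yaw) Ry(pitch) Rx(roll)).
In Python, from cell import status, cams, env, outline_of, landmark_of gives the robot as it stands. The module is installed in compiled form; this text tells all that it offers.
- The arm moves only by the tool jog_arm, never from a script. Its argument "rows" is a list of rows, each a list of 7 numbers: the closure, from 0 (fully open) to 1 (shut), then the shift along the tool's x, y, z in m, then the turn, a rotation vector about the tool's x, y, z in degrees. A call has 1 to 12 rows; each row shifts and turns the commanded pose from where the row before left it, along the tool's axes as they then stand; what a row does not reach is not made up. A row lasts 1/12 s, in which the tool goes at most 41.7 mm and 7.16 degrees, less where a joint would pass 70% of its speed; a pose out of reach is approached as far as the arm can. A call with a gripper value outside its range is refused whole. The fingers move at their own pace and stop on an object; "grip_force" is the grip in N (left out, the last holds). Time passes only in rows, so rows that do not move let the fingers close. It gives the time, the measured TCP pose, the force and the opening at its end, in the units of the state.
- status.get_obs(): the state, without advancing time (a new reading comes with each control period).
- cams.read_camera(name): name is "side" or "top" or "wrist"; returns (picture, depth): 384x512x3 uint8, red, green, blue; 384x512 float32, m along the optical axis (not along the pixel's ray), 0 where there is no reading.
- cams.camera_params(name): a dict with "vfov" (degrees; the focal length in pixels is half the picture's height over the tangent of half this angle, whatever the lens; pixels are square), "cx", "cy" (the principal point, pixels), "eye" and "attitude" of the camera in the world. Camera axes: x right, y up, looking along -z (the intrinsics and any distortion apply to the point x, -y, -z); pixel columns grow to the right and rows downward; lengths in m; the calibration is good to about 2 mm. A picture is of the moment at which its call begins: read the wrist's pose just before it. camera_params takes no time and is no camera call; for the wrist camera it gives the pose at the moment of the call.
- env.sign_off(): hands the job in, once; it reports no verdict.
Trained networks look in the newest picture that a camera, given by its name, has taken for a name from the list of things; names that differ only in an ending like _2 or _b are one class to them, and where a whole thing is asked for, a point or a joint stands for the part that bears it (a point fixed in the world has none). Each returns a list of dicts, best first, with "conf" (0 to 1); they miss things now and then, are a little off and sometimes report something else, mostly with a low value. They report only what shows in the picture. A call takes as long as a camera call.
- outline_of(camera, name): "pixels" (384x512 bool, what is visible of it) and "box" ([left, top, right, bottom] in pixels, round what is visible of it).
- landmark_of(camera, name): "position" ([row, column] in pixels: a listed point, or the origin of a listed thing).
The state is a dict: "time_s": time; "qpos": joint angles; "joint_velocities": joint speeds; "effort": joint torques, N m; "tool_pos": TCP position; "tool_rot": TCP orientation; "force": force on the tool from outside, world axes, zero at the start; "wrist_torque": the same for the moment, N m; "grip_width": finger opening in m.
Only numpy, scipy, OpenCV 4.12 (cv2) and the standard library are available. Lean on these libraries where they do the work, as an engineer would, in place of code of your own. Each camera call takes 0.05 s, during which the arm holds its last target. There are 200 camera calls.

### The job

Test the bath pump's red mushroom stop button: press it straight down until it latches and stays down by itself when you let go, then twist it clockwise (seen from above) by pushing one of its wings sideways with a fingertip until the latch lets go, and leave it standing fully up again, wings back at rest. Only push it, without great force: do not grip the button, do not press the green start button, and leave the loose parts on the bench where they are.

Things in the scene. Friction and masses are not known exactly. Their poses are not given: they have to be found in the camera images.
- stop_box: yellow stop station fixed on the rubber mat, a box 100 x 100 x 70 mm high; origin at the centre of its underside, 4 mm above the bench; z up. The red mushroom button stands on the centre of its top face.
- stop_top (a point): centre of the flat top (28 mm across) of the red mushroom head, 58 mm in diameter and 26 mm high: press here. With the button up it lies 120 mm above the origin of stop_box, 50 mm above the box's top face. It moves and turns with the head; z up; its y axis points along the wings, towards wing_a.
- wing_a (a point): point on one of two opposite red wings (white stripe on top), 52 mm from the head's axis, 19 mm below stop_top. A wing is a bar 13 mm wide and 14 mm high that sticks out from the foot of the head to 66 mm from the axis; the point is the bar's centre in width and height. Its underside is 24 mm above the box's top face with the button up, 14 mm when latched. Push it from the side to twist.
- wing_b (a point): the same point on the opposite wing
- stop_press (a joint): how far the button is pressed, m: 0 up, 0.012 fully down. A spring pushes it up, 2 N at the top to 5 N fully down, latch included; below that a rubber cushion gives up to 5 mm more (unread) from 9 to 20 N. Pressed to 0.011 or more, untwisted, it latches and, let go, rests at about 0.010. It springs back to 0 once twisted free.
- stop_twist (a joint): twist of the head, rad: 0 at rest, grows clockwise seen from above, up to 0.9. A spring returns it to 0 when let go; twisting takes 0.05 to 0.13 N m (2 to 3 N at a wing's middle). A latched button is freed at about 0.5 rad; 0.7 is amply enough.
- start_button (a joint): travel of the round green start button, 32 mm across, on the similar grey box, m: 0 up, 0.006 pressed. To be left alone.
- start_box: grey start station fixed on the mat, a box 100 x 100 x 70 mm high with the green button on top; origin at the centre of its underside
- torque_wrench: loose chrome torque wrench lying on the mat, 290 mm long along its x axis, 29 mm high; origin under its middle
- bolt_a: loose titanium bolt standing on its head, 22 mm across, 45 mm high; origin under its centre
- bolt_b: the second titanium bolt, the same
- cell: loose glass conductivity cell standing upright on a 30 mm square white foot with a blue cap on top, 80 mm high; origin under its centre
- bottle_cap: loose orange bottle cap lying flat, 38 mm across, 14 mm high; origin under its centre
- beaker: loose steel beaker, 70 mm across, 80 mm high; origin under its centre

How it is judged:
By the outcome, as a careful person would: the job done as asked, in the order asked, and still so for the second after the job is handed in, with the robot touching nothing.
It also fails if it takes over 42 s, if anything falls off the work surface, if the arm or the gripper's body presses on something with over 40 N, if the wrist force passes 120 N, or if a joint passes its speed limit or range.

## Working session

There is one attempt and no reset: what is moved stays moved. The work goes in short steps, Python scripts to look and compute and a tool call to move; the robot and the scene stay as the last step left them, time stands still between calls to the robot, and variables do not carry over. Pictures are saved under pics/ and viewed, about 8 in all and at most 12, crops included, and the job is handed in when it is done.

Besides the shell and the picture viewer there is one more tool, called after "Request:" as name(argument=value, ...) on one line, values as JSON. jog_arm: Moves the arm, as the interface text tells. Its arguments: {"type":"object","properties":{"rows":{"type":"array"},"grip_force":{"type":"number"}},"required":["rows"]}

```bash
mkdir -p pics
cat > h.py <<'E'
import numpy as np, cv2
from scipy.spatial.transform import Rotation as R
from cell import status, cams, env, outline_of, landmark_of
def proj(name,p=None):
    return cams.camera_params(name)
def world(c,row,col,depth):
    f=192/np.tan(np.radians(c['vfov'])/2)
    p=np.array([(col-c['cx'])/f*depth,-(row-c['cy'])/f*depth,-depth])
    A=np.array(c['attitude'],float)
    M=A if A.shape==(3,3) else R.from_euler('xyz',A,degrees=True).as_matrix()
    return np.array(c['eye'])+M@p
def at(c,d,rc):
    r,k=int(round(rc[0])),int(round(rc[1]))
    w=d[max(r-1,0):r+2,max(k-1,0):k+2]; w=w[w>0]
    return world(c,rc[0],rc[1],np.median(w)) if w.size else None
E
python3 - <<'E'
from h import *
np.set_printoptions(precision=4,suppress=True)
print(status.get_obs())
ims=[]
for n in("top","side"):
    c=cams.camera_params(n);im,d=cams.read_camera(n);print(n,c);ims.append(im)
    for t in("stop_top","wing_a","stop_box","start_box"):
        for x in landmark_of(n,t)[:2]: print(t,round(x['conf'],2),x['position'],at(c,d,x['position']))
cv2.imwrite("pics/a.png",cv2.resize(np.hstack(ims),(800,300))[:,:,::-1])
E
```

```text
{'time_s': 0.0, 'qpos': array([74.0896, 18.4401, -4.0148, 83.1732,  1.2947, 78.5387, -3.2592]), 'joint_velocities': array([ 0.0291,  0.0483, -0.0444, -0.0821,  0.1016,  0.0171,  0.0197]), 'effort': array([  0.0001, -49.1288,  -0.4038, -31.2527,  -0.0638,   0.0437,
         0.0002]), 'tool_pos': array([ 0.1869, -0.6224,  0.4037]), 'tool_rot': array([179.9945,   0.1068, -73.2799]), 'force': array([-0.6032, -0.3464, -0.562 ]), 'wrist_torque': array([-0.0067,  0.0194, -0.0372]), 'grip_width': 0.08705792614632901}
top {'vfov': 57.79292630057355, 'cx': 257.574441893497, 'cy': 194.22400193870408, 'eye': array([0.5558, 0.0036, 0.9938]), 'attitude': array([  2.4356,   0.8657, -90.6613])}
stop_top 0.9 [209.0, 186.4] [0.558  0.1949 0.1253]
wing_a 0.84 [203.9, 203.1] [0.5705 0.1552 0.1122]
wing_a 0.83 [216.4, 168.1] [0.5398 0.2446 0.1116]
stop_box 0.87 [211.5, 194.6] [0.5515 0.1759 0.1174]
stop_box 0.28 [201.9, 204.4] [0.5756 0.1519 0.112 ]
start_box 0.94 [207.1, 336.6] [ 0.5585 -0.1858  0.0968]
side {'vfov': 45.18145376552727, 'cx': 256.37446888472795, 'cy': 189.8154116615768, 'eye': array([ 0.3222, -0.6936,  0.8904]), 'attitude': array([ 43.7446,   0.4526, -21.7581])}
stop_top 0.57 [139.3, 211.3] [0.5479 0.201  0.1237]
stop_top 0.47 [173.6, 221.4] [0.5523 0.1482 0.0466]
wing_a 0.74 [156.9, 227.7] [0.5701 0.1394 0.1068]
wing_a 0.62 [132.4, 197.3] [0.5536 0.386  0.0052]
stop_box 0.61 [173.8, 216.8] [0.5387 0.1437 0.0549]
start_box 0.81 [284.3, 274.5] [ 0.5409 -0.2283  0.0743]
```

View pics/a.png

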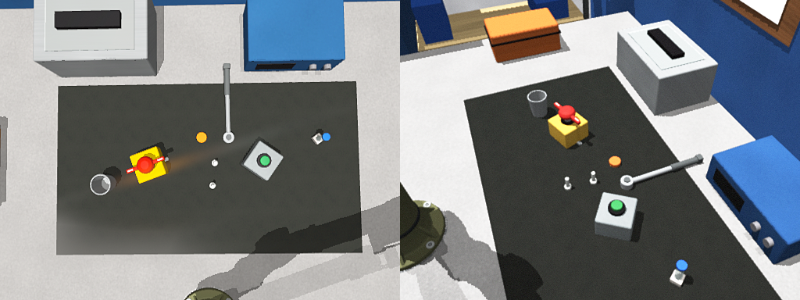

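The pictures show the yellow box with the red button at about (186, 209) in the top view. One wing points to -y and is free. The beaker is near the other wing. The jaw axis is already about parallel to the wings, so I'm moving over.

Request:
jog_arm(rows=[[1,-0.022,-0.034,0,0,0,0],[1,-0.022,-0.034,0,0,0,0],[1,-0.022,-0.034,0,0,0,0],[1,-0.022,-0.034,0,0,0,0],[1,-0.022,-0.034,0,0,0,0],[1,-0.022,-0.034,0,0,0,0],[1,-0.022,-0.034,0,0,0,0],[1,-0.022,-0.034,0,0,0,0],[1,-0.022,-0.034,0,0,0,0],[1,-0.022,-0.034,0,0,0,0],[1,-0.022,-0.034,0,0,0,0],[1,-0.022,-0.034,0,0,0,0]])

```text
time_s: 1.5
tool_pos: [0.5026, -0.2506, 0.4052]
tool_rot: [-180.0, -0.1, -73.3]
force: [0.2, -1.3, -0.0]
grip_width: 0.0146
```

Request:
jog_arm(rows=[[1,-0.0344,-0.015,0,0,0,0],[1,-0.0344,-0.015,0,0,0,0],[1,-0.0344,-0.015,0,0,0,0],[1,-0.0344,-0.015,0,0,0,0],[1,-0.0344,-0.015,0,0,0,0],[1,-0.0344,-0.015,0,0,0,0],[1,-0.0344,-0.015,0,0,0,0],[1,-0.0344,-0.015,0,0,0,0],[1,-0.0344,-0.015,0,0,0,0],[1,-0.0344,-0.015,0,0,0,0],[1,-0.0344,-0.015,0,0,0,0],[1,-0.0344,-0.015,0,0,0,0]])

```text
time_s: 2.5
tool_pos: [0.5553, 0.1964, 0.4051]
tool_rot: [-180.0, -0.0, -73.3]
force: [0.9, 0.1, 0.0]
grip_width: 0.0009
```

```bash
cat > look.py <<'E'
from h import *
import sys
np.set_printoptions(precision=4,suppress=True)
o=status.get_obs();print(o['time_s'],o['tool_pos'],o['tool_rot'],o['force'])
c=cams.camera_params("wrist");im,d=cams.read_camera("wrist");print(c)
for t in("stop_top","wing_a","stop_box"):
    for x in landmark_of("wrist",t)[:2]: print(t,round(x['conf'],2),x['position'],at(c,d,x['position']))
# head: red points by height
hsv=cv2.cvtColor(im,cv2.COLOR_RGB2HSV)
m=((hsv[...,0]<8)|(hsv[...,0]>172))&(hsv[...,1]>150)&(hsv[...,2]>60)&(d>0)
rr,cc=np.nonzero(m); P=np.array([world(c,r,k,d[r,k]) for r,k in zip(rr,cc)])
zt=np.percentile(P[:,2],99); print("n",len(P),"ztop",zt)
T=P[P[:,2]>zt-.003]; print("top ctr",T.mean(0),"box mid",(T.min(0)+T.max(0))/2,np.ptp(T,axis=0))
c0=T.mean(0)[:2]; W=P[np.hypot(*(P[:,:2]-c0).T)>.036]
for s in(1,-1):
    w=W[(W[:,1]-c0[1])*s>0]
    if len(w): v=w.mean(0)[:2]-c0; print("wing",len(w),w.mean(0),"ang",np.degrees(np.arctan2(v[1],v[0])),"rmax",np.hypot(*(w[:,:2]-c0).T).max(),"zmed",np.median(w[:,2]))
cv2.imwrite(f"pics/{sys.argv[1]}.png",im[:,:,::-1])
E
python3 look.py b
```

```text
2.5 [0.5553 0.1964 0.4051] [-179.957    -0.0335  -73.314 ] [0.9004 0.0787 0.0189]
{'vfov': 61.32967090063756, 'cx': 253.34738474236704, 'cy': 192.7641832717466, 'eye': array([0.6225, 0.2158, 0.385 ]), 'attitude': array([-15.0282,  -0.0112, -73.3398])}
stop_top 0.77 [196.4, 248.3] [0.551  0.1988 0.1236]
wing_a 0.9 [193.6, 188.7] [0.5355 0.2485 0.1125]
wing_a 0.72 [185.6, 308.7] [0.5723 0.1507 0.1127]
stop_box 0.82 [165.6, 249.8] [0.5755 0.2048 0.118 ]
stop_box 0.37 [191.4, 187.7] [0.5371 0.2499 0.112 ]
n 1016 ztop 0.12211860005945079
top ctr [0.5708 0.2017 0.1205] box mid [0.5638 0.1977 0.1212] [0.0252 0.0429 0.004 ]
wing 109 [0.5419 0.2464 0.1092] ang 122.80451326438046 rmax 0.06986871083500744 zmed 0.1095930603430581
wing 86 [0.5738 0.1543 0.1091] ang -86.31978680406479 rmax 0.06085313697477917 zmed 0.10944141807059646
```

View pics/b.png

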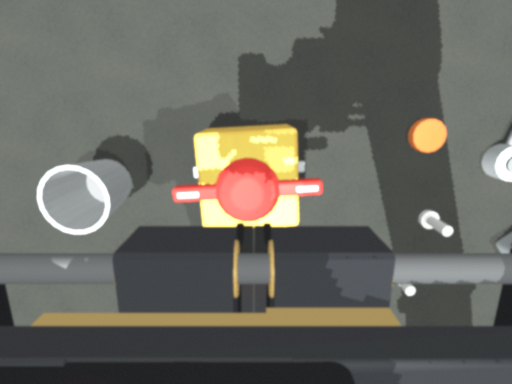

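The wrist picture shows the head at about (248, 190) with wings at (188, 194) and (309, 187). The wing points are 104.5 mm apart, as they should be, and the top is at z≈0.124. Next I centre, lower and press gently.

Request:
jog_arm(rows=[[1,-0.003,0,0.02,0,0,-3.9],[1,0,0,0.03,0,0,0],[1,0,0,0.03,0,0,0],[1,0,0,0.012,0,0,0],[1,0,0,0.003,0,0,0],[1,0,0,0.003,0,0,0],[1,0,0,0.003,0,0,0],[1,0,0,0.003,0,0,0],[1,0,0,0.002,0,0,0],[1,0,0,0.002,0,0,0],[1,0,0,0.002,0,0,0],[1,0,0,0,0,0,0]])

```text
time_s: 3.7
tool_pos: [0.5551, 0.1974, 0.2956]
tool_rot: [-179.9, -0.1, -69.4]
force: [-0.4, -2.4, 3.0]
grip_width: 0.0007
```

Request:
jog_arm(rows=[[1,0,0,0.001,0,0,0],[1,0,0,0.001,0,0,0],[1,0,0,0.001,0,0,0],[1,0,0,0,0,0,0],[1,0,0,0,0,0,0]])

```text
time_s: 4.12
tool_pos: [0.5553, 0.1975, 0.2935]
tool_rot: [-179.9, -0.1, -69.4]
force: [-2.3, -3.3, 10.3]
grip_width: 0.0006
```

10 N means the button is on the cushion, so it's fully down. I back off and check the latch.

Request:
jog_arm(rows=[[1,0,0,-0.005,0,0,0],[1,0,0,-0.005,0,0,0],[1,0,0,-0.02,0,0,0],[1,0,0,-0.03,0,0,0],[1,0.025,-0.014,-0.02,0,0,0],[1,0.025,-0.013,0,0,0,0],[1,0,0,0,0,0,0]])

```text
time_s: 4.7
tool_pos: [0.6014, 0.1556, 0.3727]
tool_rot: [-179.8, -0.2, -69.8]
force: [0.1, -1.5, -0.7]
grip_width: 0.0005
```

```bash
python3 look.py c | head -8
python3 - <<'E'
from h import *
im,d=cams.read_camera("top");c=cams.camera_params("top")
for t in("stop_top","wing_a"):
    for x in landmark_of("top",t)[:2]: print(t,round(x['conf'],2),x['position'],at(c,d,x['position']))
E
```

```text
4.7 [0.6014 0.1556 0.3727] [-179.7643   -0.1689  -69.7863] [ 0.0571 -1.4713 -0.6503]
{'vfov': 61.32967090063756, 'cx': 253.34738474236704, 'cy': 192.7641832717466, 'eye': array([0.6672, 0.179 , 0.3529]), 'attitude': array([-14.8326,  -0.1477, -69.8104])}
stop_top 0.59 [240.3, 175.8] [0.6296 0.1861 0.276 ]
wing_a 0.86 [231.7, 118.6] [0.536  0.2483 0.1031]
wing_a 0.76 [230.6, 244.3] [0.6096 0.1623 0.2009]
stop_box 0.84 [202.6, 199.0] [0.5801 0.1942 0.0958]
n 890 ztop 0.26706132113177006
top ctr [0.6283 0.1897 0.2665] box mid [0.6285 0.189  0.2702] [0.0076 0.0186 0.0109]
stop_top 0.42 [210.9, 184.3] [0.55467035 0.09411973 0.59400324]
wing_a 0.48 [203.1, 203.0] [0.56940834 0.12685505 0.27820772]
```

View pics/c.png

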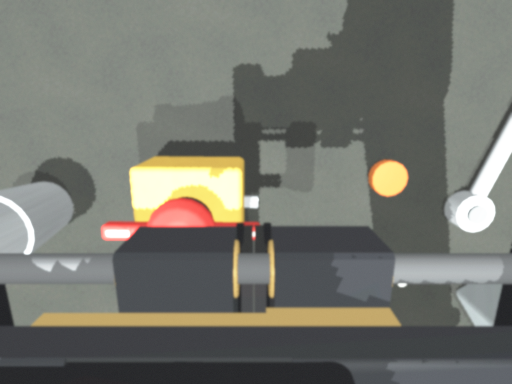

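The far wing is now at z 0.103 (it was 0.1125), so the button is latched. I lower the shut fingers beside the free wing, on its +x side.

Request:
jog_arm(rows=[[1,0,0,0.025,0,0,0],[1,0,0,0.03,0,0,0],[1,0,0,0.025,0,0,0],[1,0,0,0.015,0,0,0],[1,0,0,0.008,0,0,0],[1,0,0.003,0,0,0,0],[1,0,0.003,0,0,0,0],[1,0,0.003,0,0,0,0],[1,0,0.002,0,0,0,0],[1,0,0,0,0,0,0]])

```text
time_s: 5.88
tool_pos: [0.5873, 0.1568, 0.2702]
tool_rot: [-179.8, -0.0, -69.4]
force: [1.3, 0.5, -0.8]
grip_width: 0.0005
```

Run:
```python
from h import *
im,d=cams.read_camera("side");c=cams.camera_params("side")
o=status.get_obs();print(o['tool_pos'],o['force'])
cv2.imwrite("pics/d.png",cv2.resize(im[90:210,140:300],None,fx=4,fy=4)[:,:,::-1])
```

```text
[0.58737174 0.15666127 0.2700115 ] [ 0.72021501 -0.53697861  0.39247727]
```

View pics/d.png

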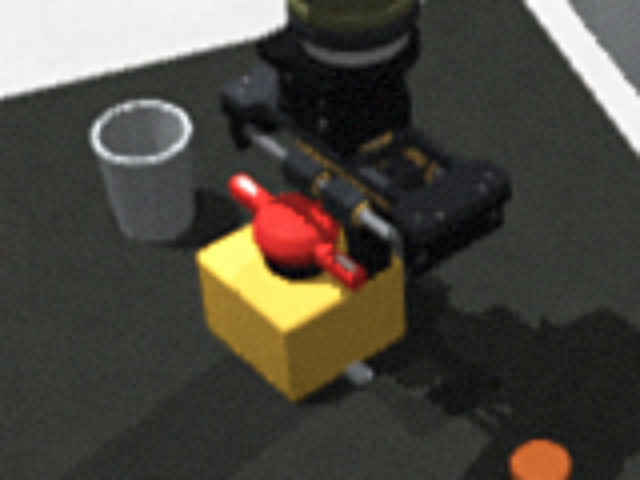

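The side view shows the fingers beside the near wing at about (340, 260), on its far side, with no contact force. I sweep clockwise about the head's axis.

Request:
jog_arm(rows=[[1,0.001,0.0036,0,0,0,4],[1,0.001,0.0036,0,0,0,4],[1,0.001,0.0036,0,0,0,4],[1,0.001,0.0036,0,0,0,4],[1,0.001,0.0036,0,0,0,4],[1,0.001,0.0036,0,0,0,4],[1,0.001,0.0036,0,0,0,4],[1,0.001,0.0036,0,0,0,4],[1,0.001,0.0036,0,0,0,4],[1,0.001,0.0036,0,0,0,4],[1,0,0,0,0,0,0]])

```text
time_s: 6.85
tool_pos: [0.5525, 0.1448, 0.2697]
tool_rot: [-179.9, -0.0, -109.5]
force: [1.2, -0.8, 0.8]
grip_width: 0.0006
```

Run:
```python
from h import *
im,d=cams.read_camera("side");c=cams.camera_params("side")
o=status.get_obs();print(o['tool_pos'],o['tool_rot'],o['force'])
for t in("stop_top","wing_a"):
    for x in landmark_of("side",t)[:2]: print(t,round(x['conf'],2),x['position'],at(c,d,x['position']))
cv2.imwrite("pics/e.png",cv2.resize(im[90:210,140:300],None,fx=4,fy=4)[:,:,::-1])
```

```text
[0.55281378 0.14478827 0.26966914] [-1.79860152e+02  3.27090720e-03 -1.09316448e+02] [ 1.83598986 -1.60128204  1.48827424]
```

View pics/e.png

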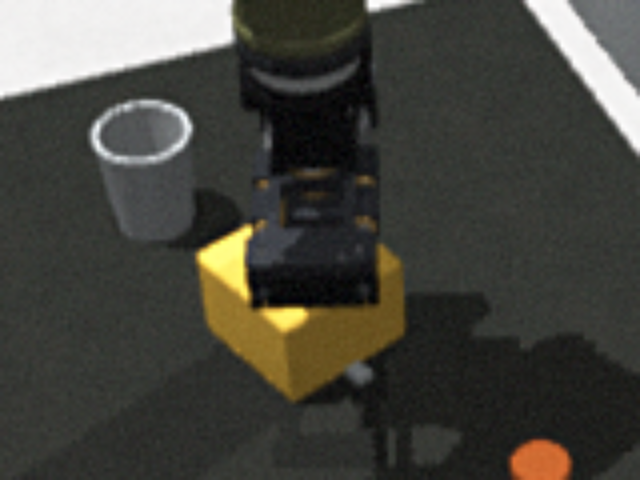

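The gripper hides the button, but the side force of 2 N and the arm pose match a twist of about 0.67 rad. I go 4° further, swing back and retreat.

Request:
jog_arm(rows=[[1,0.001,0.0036,0,0,0,4],[1,0,0,0,0,0,0],[1,0,0,0,0,0,0],[1,-0.0015,-0.0054,0,0,0,-6],[1,-0.0015,-0.0054,0,0,0,-6],[1,-0.0015,-0.0054,0,0,0,-6],[1,-0.0015,-0.0054,0,0,0,-6],[1,-0.0015,-0.0054,0,0,0,-6],[1,-0.0015,-0.0054,0,0,0,-6],[1,-0.0015,-0.0054,0,0,0,-6]])

```text
time_s: 7.83
tool_pos: [0.5866, 0.1528, 0.2685]
tool_rot: [180.0, 0.1, -70.9]
force: [0.1, 0.9, 0.3]
grip_width: 0.0006
```

Request:
jog_arm(rows=[[1,0,-0.006,0,0,0,-2],[1,0,-0.006,0,0,0,0],[1,0,-0.004,0,0,0,0],[1,0,0,-0.02,0,0,0],[1,0,0,-0.035,0,0,0],[1,0,0,-0.035,0,0,0],[1,0.035,0,-0.01,0,0,0],[1,0.035,0,0,0,0,0],[1,0.035,0,0,0,0,0],[1,0.035,0,0,0,0,0],[1,0.035,0,0,0,0,0],[1,0,0,0,0,0,0]])

```text
time_s: 8.83
tool_pos: [0.6649, -0.0164, 0.3676]
tool_rot: [179.9, -0.3, -70.1]
force: [0.2, -1.5, -0.9]
grip_width: 0.0004
```

Run:
```python
from h import *
o=status.get_obs();print(o['time_s'],o['tool_pos'],o['tool_rot'],o['force'])
for n in("side","top","wrist"):
    c=cams.camera_params(n);im,d=cams.read_camera(n)
    for t in("stop_top","wing_a"):
        for x in landmark_of(n,t)[:2]: print(n,t,round(x['conf'],2),x['position'],at(c,d,x['position']))
    if n=="side":a=im
    if n=="top":b=im
cv2.imwrite("pics/f.png",cv2.resize(np.hstack([a[90:240,130:330],b[120:270,100:300]]),None,fx=2,fy=2)[:,:,::-1])
```

```text
8.8333 [ 0.66494567 -0.01643716  0.36761428] [179.8765017   -0.30872232 -70.09471752] [ 0.16095524 -1.49744527 -0.92614969]
side stop_top 0.74 [140.2, 214.3] [0.55419407 0.19560022 0.12285825]
side wing_a 0.75 [131.0, 199.5] [0.53262959 0.25854328 0.11251443]
side wing_a 0.64 [155.4, 227.2] [0.56964645 0.14142137 0.11032458]
top stop_top 0.78 [208.5, 184.4] [0.55935994 0.2001473  0.12426394]
top wing_a 0.91 [216.6, 168.8] [0.53932225 0.24254175 0.11269527]
top wing_a 0.6 [203.8, 205.6] [0.57070637 0.14877102 0.11253333]
wrist wing_a 0.67 [235.8, 36.1] [0.57490818 0.1452057  0.11157073]
```

View pics/f.png

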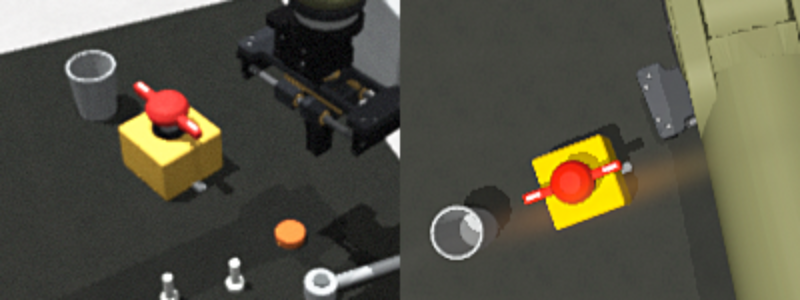

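The button is fully up again (top at 0.123–0.124, wings at 0.1125) and the wings are at their starting angle. The arm is clear of everything.

```bash
python3 -c "
from cell import env; print(env.sign_off())"
```

```text
the job is handed in; nothing more can be done
None
```

The stop button was pressed until it latched, then twisted free, and it is now fully up with its wings at rest. I handed the job in at about 9 s of robot time.

- **Press:** I pressed the head straight down with the shut fingertips to about 10 N, which put it on the rubber cushion. After I let go, the far wing stayed about 9.5 mm lower, so the latch held.
- **Twist:** I pushed the free wing sideways from its +x side, clockwise, with the tool turning about 44° in all. The side force read about 2 N at the pause near the end of the sweep. The gripper hid the button there, so I did not see the latch let go and judged it from the arm's pose and force.
- **Last check:** The side and top cameras put the head top at z ≈ 0.123–0.124 m, the same as at the start. The top camera put the wing points at z ≈ 0.1125 m and the wings at −71.5°, against about −71° before. The side camera's wing points differed by up to about 16 mm sideways, about as far off as its first readings, so I relied on the top view.
- **Other items:** The arm ended clear of the station. Its path kept away from the green button and the loose parts. The beaker, orange cap and bolts look unmoved in the last pictures. I did not look again at the glass cell or the green button.

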